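# Back the take-up reel off by one notch

### The arm

A 6-joint arm with a two-finger parallel gripper is mounted at the origin on a cart in front of the work surface, level with it; the furniture and walls round the work are solid. World frame = base frame: x ahead of the robot, y to its left, z up, the work surface at z = 0. Lengths are in m, angles in rad, forces in N, time in s.
With the tool pointing down it reaches from about 0.375 to 0.975 m from the base axis. Payload 3.8 kg.
Tool frame: the origin (TCP) lies between the finger pads; the fingertips stand 17 mm ahead of it and the grasp point (between the pads) lies 2 mm behind it; z points along the fingers, y is the direction in which the jaws open and shut (so a half turn about z gives the same grasp; the last joint's range is limited). The gripper opens to 85 mm and grips with 20 to 120 N. Pads are 22 mm wide; open, the fingers measure 114 mm over their backs; the gripper's body (76 mm by 85 mm) begins 54 mm behind the grasp point. The pads swing forward as they close: fully open they stand 13 mm farther back than shut.
Start: joints at [-0.037, 0.264, 1.604, -0, 1.274, -0.037], TCP at [0.675, -0, 0.248] pointing down, gripper open.
Joint ranges: [-2.63, 2.63], [-0.94, 2.18], [0.31, 2.57], [-1.31, 4.45], [0, 2.66], [-2.55, 2.55]. Speed limits (rad/s): [2.57, 2.57, 3.14, 3.14, 3.14, 3.14].

### API

Orientations are given as a unit quaternion [x, y, z, w].
In Python, from bench import bot gives the robot as it stands.
- The arm moves only by the shell command python3 -m pendant 'ROWS' [FORCE]. ROWS is JSON, one flat list of numbers, 7 for each row, row after row: the shift along the tool's x, y, z in mm, then the turn, a rotation vector about the tool's x, y, z in degrees, then the finger opening in mm, from 0 to 85.4. In form: [tx, ty, tz, rx, ry, rz, grip, tx, ty, tz, rx, ry, rz, grip, ...]. A call has 1 to 8 rows; each row shifts and turns the commanded pose from where the row before left it, along the tool's axes as they then stand; what a row does not reach is not made up. A row lasts 1/8 s, in which the tool goes at most 62.5 mm and 10.7 degrees, less where a joint would pass 70% of its speed; a pose out of reach is approached as far as the arm can. A call with a gripper value outside its range is refused whole. The fingers move at their own pace and stop on an object; FORCE is the grip in N (left out, the last holds). Time passes only in rows, so rows that do not move let the fingers close. It gives the time, the measured TCP pose, the force and the opening at its end, in the units of the state.
- bot.sense(): the state, without advancing time (a new reading comes with each control period).
- bot.capture(name): name is "scene" or "side" or "wrist"; returns (picture, depth): 400x640x3 uint8, red, green, blue; 400x640 float32, m along the optical axis (not along the pixel's ray), 0 where there is no reading.
- bot.get_calibration(name): a dict with "K" (3x3 intrinsics, pixels), "R" (3x3) and "t" (3): a world point X has camera coordinates R X + t; the wrist camera has in their place "mount" (4x4, takes a point from camera to tool coordinates, whose origin is the TCP and whose axes are the flange's). Camera axes: x right, y down, z forward; pixel columns grow to the right and rows downward; lengths in m; the calibration is good to about 2 mm. A picture is of the moment at which its call begins: read the wrist's pose just before it. get_calibration takes no time and is no camera call.
- bot.job_done(): hands the job in, once; it reports no verdict.
The state is a dict: "clock": time; "qpos": joint angles; "qd": joint speeds; "tau": joint torques, N m; "eef_pos": TCP position; "tool_rot": TCP orientation; "contact_force": force on the tool from outside, world axes, zero at the start; "torque": the same for the moment, N m; "opening": finger opening in m.
Only numpy, scipy, OpenCV 4.12 (cv2) and the standard library are available. Lean on these libraries where they do the work, as an engineer would, in place of code of your own. Each camera call takes 0.05 s, during which the arm holds its last target. There are 200 camera calls.

### The job

The label feeder's take-up reel is wound one notch too tight. With a fingertip push the red thumb tab back so that the ratchet pawl lifts and stays up, push the reel backward (top of the reel towards the pawl's hinge) by one notch with its yellow pegs, then push the pawl over again so that it drops back between the teeth and locks the reel one notch back from where it was. Push gently with closed fingers or one finger, never squeezing or forcing the mechanism, and grasp or lift nothing; leave the loose things standing around undisturbed.

Things in the scene. Friction and masses are not known exactly. Their poses are not given: they have to be found in the camera images.
- feeder: Fixed label take-up: reel on a level axle (72 mm up, x = 0) between aluminium cheeks 86 mm high, on a grey base 124 x 110 x 8 mm. Origin: centre of the base's underside. x points 'back', from reel to the pawl's hinge, roughly away from the robot; y along the axle, z up. Peg disc at y = -28 mm, teeth and pawl at y = +28, paper roll (radius 30) between. Pawl post: y 41 to 47, x 38 to 58, top 124 mm.
- reel (a joint): Turn of the reel, rad; grows backward (its top moves to feeder +x). 8 teeth, 8 pegs: a notch is 0.785. Starts within 0.08 of 0. Pawl down: 0.14 of play backward from 0, then a steep tooth face meets the nose; forward the teeth ride under the nose. Pawl up: turns freely and stays where left (about 1 N at a peg). The pawl drops fully in from 0.25 short of to 0.1 beyond the exact notch.
- pawl (a joint): Turn of the pawl about its pin, rad: 0 is down in the gap between teeth (about 0.2 when it lies on top of a tooth), 1.25 is fully lifted, at its stop. It tips by its own weight: past about 0.6 it falls back to the stop and stays up, below about 0.45 it falls down on the teeth. Under 1 N moves it.
- pawl_pivot (a point): Axis of the pawl's pin, mid-width (fixed; feeder x = 46, y = 28, z = 116 mm). At pawl 0 the arm (12 wide, 7 thick) runs 49 mm level to -x; the thumb tab leans 30 degrees back from upright, its end 39 mm from the pin. They form a V of 120 degrees: a fingertip in it, 12 to 16 mm above the pin, pushes the tab to +x to lift the pawl; once up, it pushes the arm to -x to drop it.
- pawl_tab (a point): Centre of the red thumb tab (24 wide, 24 long, 7 mm thick), 27 mm from the pin; moves with the pawl.
- pawl_nose (a point): Centre of the pawl's rounded nose (radius 3.5 mm), at the end of the arm; moves with the pawl.
- reel_axle (a point): Axis of the reel in the plane of the pegs, 72 mm above the table (fixed).
- peg_tip (a point): Outer end of the peg to push: one of the 8 yellow radial pegs (8 mm thick, ends 60 mm from the axle). At reel 0 it stands 22.5 degrees on the front side (-x) of straight up, the next one 22.5 degrees behind straight up. Moves with the reel.
- box_pads: Loose bystander: small printed cardboard carton, 45 x 85 mm, 60 high. Origin: centre of its underside.
- tally_counter: Loose bystander: small hand tally counter, 44 x 44 x 25 mm. Origin: centre of its underside.
- marker_black: Loose bystander: white marker pen with black cap, 130 mm long, 20 thick, lying. Origin: centre of its underside.

How it is judged:
By the outcome, as a careful person would: the job done as asked, in the order asked, and still so for the second after the job is handed in, with the robot touching nothing.
It also fails if it takes over 64 s, if anything falls off the work surface, if the arm or the gripper's body presses on something with over 40 N, if the wrist force passes 120 N, or if a joint passes its speed limit or range.

## Working session

There is one attempt and no reset: what is moved stays moved. The work goes in short steps, Python scripts to look and compute and a shell command to move; the robot and the scene stay as the last step left them, time stands still between calls to the robot, and variables do not carry over. Pictures are saved under pics/ and viewed, about 8 in all and at most 12, crops included, and the job is handed in when it is done.

```bash
mkdir -p pics; ls; python3 - <<'E'
from bench import bot
import cv2,numpy as np
for n in("scene","side","wrist"):
    p,d=bot.capture(n); cv2.imwrite(f"pics/{n}0.png",p[:,:,::-1]); np.savez(f"pics/{n}0.npz",p=p,d=d)
    c=bot.get_calibration(n); print(n,{k:np.round(v,3).tolist() for k,v in c.items()})
print(bot.sense())
E
```

```text
pics
scene {'K': [[493.908, 0.0, 323.246], [0.0, 493.908, 203.029], [0.0, 0.0, 1.0]], 'R': [[0.813, -0.583, -0.02], [-0.382, -0.507, -0.773], [0.44, 0.635, -0.635]], 't': [-0.503, 0.215, 0.911]}
side {'K': [[400.055, 0.0, 319.099], [0.0, 400.055, 196.857], [0.0, 0.0, 1.0]], 'R': [[-0.947, -0.322, -0.009], [-0.147, 0.455, -0.878], [0.286, -0.83, -0.478]], 't': [0.455, 0.216, 0.649]}
wrist {'K': [[292.344, 0.0, 319.85], [0.0, 292.344, 199.302], [0.0, 0.0, 1.0]], 'mount': [[0.001, -0.952, -0.305, 0.078], [1.0, 0.001, 0.001, 0.001], [-0.001, -0.305, 0.952, -0.125], [0.0, 0.0, 0.0, 1.0]]}
{'clock': 0.15, 'qpos': array([-3.68693372e-02,  2.64578991e-01,  1.60504472e+00, -2.99715383e-05,
        1.27369674e+00, -3.69111496e-02]), 'qd': array([ 0.00039288, -0.00300634, -0.00414948,  0.00130617,  0.00037456,
        0.00292123]), 'tau': array([-4.44535381e-04, -5.15905774e+01, -3.67958951e+01, -2.06692371e-04,
        8.09489022e-03,  2.50629785e-05]), 'eef_pos': array([6.74472744e-01, 2.88127169e-05, 2.47257165e-01]), 'tool_rot': array([ 7.07088623e-01,  7.07124411e-01, -5.98420134e-04, -6.23234707e-04]), 'contact_force': array([0.54313227, 0.08734849, 0.49729342]), 'torque': array([0.05837833, 0.01949846, 0.03906256]), 'opening': 0.08549200737321455}
```

View pics/scene0.png

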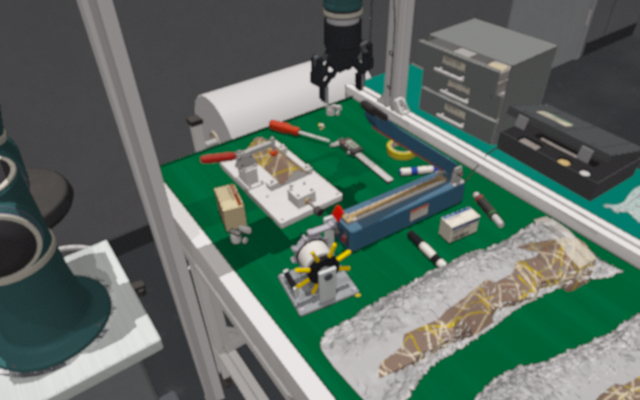

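View pics/side0.png

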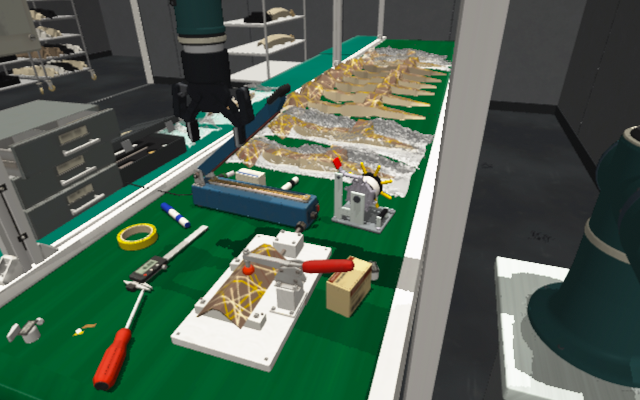

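The scene view shows the feeder at about (318,275), with its red tab at (338,213). In the side view it is at about (362,205), with the tab at (337,162). Next I'll measure it using depth and colour.

```bash
cat > h.py <<'E'
from bench import bot
import cv2,numpy as np
from scipy.spatial.transform import Rotation as Ro
def cloud(n,d,cal=None,pose=None):
    c=cal or bot.get_calibration(n);K=np.array(c["K"]);v,u=np.mgrid[:400,:640]
    P=np.stack([(u-K[0,2])/K[0,0]*d,(v-K[1,2])/K[1,1]*d,d],-1)
    if n=="wrist":
        M=np.array(c["mount"]);P=P@M[:3,:3].T+M[:3,3];return P@Ro.from_quat(pose[1]).as_matrix().T+pose[0]
    return (P-np.array(c["t"]))@np.array(c["R"])
def masks(p):
    h=cv2.cvtColor(p,cv2.COLOR_RGB2HSV);H,S,V=h[...,0],h[...,1],h[...,2]
    return dict(red=((H<8)|(H>172))&(S>150)&(V>90),yel=(H>20)&(H<34)&(S>140)&(V>110),grn=(H>60)&(H<95)&(S>120))
def proj(n,X):
    c=bot.get_calibration(n);q=np.array(c["R"])@X+np.array(c["t"]);q=np.array(c["K"])@q;return q[:2]/q[2]
E
python3 - <<'E'
from h import *
for n,(u0,u1,v0,v1) in dict(scene=(260,370,190,320),side=(315,410,140,240)).items():
    z=np.load(f"pics/{n}0.npz");p,d=z["p"],z["d"];X=cloud(n,d);m=masks(p)
    roi=np.zeros((400,640),bool);roi[v0:v1,u0:u1]=1;roi&=d>0
    for k in("red","yel"):
        s=m[k]&roi;Q=X[s];v,u=np.nonzero(s);print(n,k,s.sum(),np.round([u.mean(),v.mean()],1),np.round(np.median(Q,0),4),np.round(Q.min(0),3),np.round(Q.max(0),3))
    b=roi&(X[...,2]>.004)&(X[...,2]<.013)&~m["grn"]&~m["yel"]
    nn,l,st,ce=cv2.connectedComponentsWithStats(b.astype(np.uint8))
    for i in range(1,nn):
        if st[i,4]>40:
            Q=X[l==i];print(n,"base",st[i,4],np.round(ce[i]),cv2.minAreaRect((Q[:,:2]*1000).astype(np.float32)),np.round(Q[:,2].mean(),4))
    c=cv2.resize(p[v0-10:v1+10,u0-10:u1+10],None,fx=4,fy=4,interpolation=cv2.INTER_CUBIC)[:560,:500]
    cv2.imwrite(f"pics/c_{n}.png",c[:,:,::-1])
a=cv2.imread("pics/c_scene.png");b=cv2.imread("pics/c_side.png");H=max(len(a),len(b))
f=lambda q:cv2.copyMakeBorder(q,0,H-len(q),0,0,cv2.BORDER_CONSTANT)
o=np.hstack([f(a),f(b)]);s=min(1,800/o.shape[1]);cv2.imwrite("pics/c.png",cv2.resize(o,None,fx=s,fy=s))
print(o.shape,s)
E
```

```text
scene red 120 [337.8 213.7] [ 0.5063 -0.2072  0.1396] [ 0.499 -0.22  -0.005] [ 0.626 -0.051  0.15 ]
scene yel 421 [324.9 266.6] [ 0.4508 -0.2529  0.0816] [ 0.386 -0.296 -0.006] [ 0.552 -0.146  0.127]
scene base 41 [332. 203.] ((608.5906982421875, -50.605133056640625), (56.60432434082031, 5.311668395996094), 2.2819578647613525) 0.0093
scene base 112 [288. 219.] ((489.5891418457031, -27.73419952392578), (62.4703369140625, 123.56824493408203), 44.93927001953125) 0.0098
scene base 78 [354. 245.] ((559.851318359375, -180.3817901611328), (34.52238464355469, 73.5392837524414), 36.150821685791016) 0.0092
scene base 132 [298. 276.] ((423.77899169921875, -185.0104217529297), (27.4051513671875, 39.22768020629883), 5.349911689758301) 0.0061
scene base 1245 [319. 294.] ((442.7241516113281, -227.38253784179688), (109.03380584716797, 123.65116882324219), 80.87555694580078) 0.0065
side red 69 [335.8 165.2] [ 0.506  -0.2004  0.1432] [ 0.498 -0.213  0.033] [ 0.543 -0.173  0.153]
side yel 203 [369.8 174.6] [ 0.4248 -0.2492  0.0662] [ 0.385 -0.705  0.   ] [ 0.614 -0.197  0.148]
side base 510 [375. 149.] ((534.273193359375, -653.0894775390625), (108.0613021850586, 356.06610107421875), 72.28343963623047) 0.0094
side base 120 [325. 172.] ((603.893798828125, -413.2450256347656), (70.07906341552734, 46.5926628112793), 0.878466010093689) 0.0099
side base 546 [396. 182.] ((405.431396484375, -421.3354797363281), (86.20066833496094, 168.24710083007812), 7.798350811004639) 0.0087
side base 693 [368. 219.] ((443.15985107421875, -222.95103454589844), (109.68758392333984, 123.58592224121094), 80.2455825805664) 0.0092
(560, 960, 3) 0.8333333333333334
```

View pics/c.png

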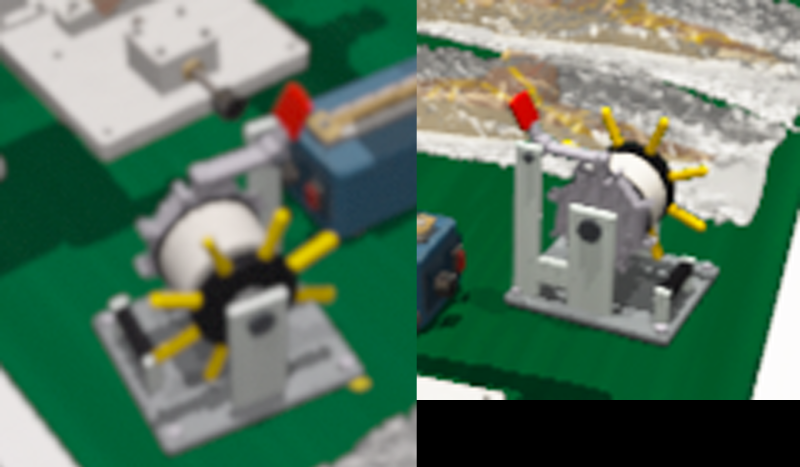

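The base rectangle measures 109 x 123.6 mm in both views, which fits the given size. It is centred near (443, -225) mm with feeder x at about -9.5 deg. From that, the tab should be at (506, -207, 139), and I measured (506, -207, 140). Next I'll get the reel angle from the pegs, check for obstacles higher up, and start turning the tool in free air.

```bash
cat >> h.py <<'E'
A=np.radians(-9.5);O=np.array([.443,-.225,0])
F=np.array([[np.cos(A),np.sin(A),0],[-np.sin(A),np.cos(A),0],[0,0,1]])
feed=lambda X:(X-O)@F.T*1000   # world m -> feeder mm
def peg(n,p,d):
    X=feed(cloud(n,d));s=masks(p)["yel"]&(d>0);Q=X[s];dz=Q[:,2]-72;r=np.hypot(Q[:,0],dz)
    k=(abs(Q[:,1]+28)<9)&(r>30)&(r<66);Q=Q[k];a=np.arctan2(Q[:,0],Q[:,2]-72)
    # 8-fold phase: pegs at 22.5deg offset
    ph=np.angle(np.mean(np.exp(8j*(a-np.pi/8))))/8
    return k.sum(),ph,a,Q
E
python3 - <<'E'
from h import *
C=[]
for n in("scene","side"):
    z=np.load(f"pics/{n}0.npz");p,d=z["p"],z["d"];k,ph,a,Q=peg(n,p,d)
    print(n,k,"reel phase",ph,"ymed",np.median(Q[:,1]),"hist",np.histogram(np.degrees(a),np.arange(-180,181,15))[0])
    X=cloud(n,d);C.append(X[(d>0)&(X[...,2]>.16)&(X[...,2]<.7)&(X[...,0]>.0)&(X[...,0]<.9)&(abs(X[...,1])<.7)])
C=np.vstack(C);g,c=np.unique(np.round(C[:,:2],1),axis=0,return_counts=True);print([(x.tolist(),int(m)) for x,m in zip(np.round(g,1),c) if m>25])
E
python3 -m pendant '[0,0,0,0,0,-10,0, 0,0,0,0,0,-10,0, 0,0,0,0,0,-10,0, 0,0,0,0,0,-10,0, 0,0,0,0,0,-10,0, 0,0,0,0,0,-10,0, 0,0,0,0,0,-10,0, 0,0,0,0,0,-10.5,0]'
```

```text
scene 334 reel phase 0.023468892786277593 ymed -30.433669052281893 hist [ 0 36  1  0 53  0  0 53  2  0 31  0  0 56  0  2 63  1  1 35  0  0  0  0]
side 144 reel phase 0.04543850621687494 ymed -26.075230815565718 hist [ 0 11  0  0 32  3  0 24  5  0 30  1  0 36  0  0  2  0  0  0  0  0  0  0]
[([0.0, -0.1], 2806), ([0.0, 0.0], 886), ([0.0, 0.1], 286), ([0.1, -0.1], 484), ([0.1, -0.0], 4462), ([0.1, 0.1], 1916), ([0.1, 0.2], 276), ([0.2, 0.1], 3978), ([0.3, 0.1], 12826), ([0.6, -0.2], 1010), ([0.6, -0.1], 165), ([0.6, -0.0], 4879), ([0.7, -0.2], 1080), ([0.7, 0.0], 6046), ([0.8, -0.2], 105), ([0.9, 0.1], 1520), ([0.9, 0.2], 360)]
clock: 1.15
eef_pos: [0.6747, 0.0, 0.2477]
tool_rot: [0.08, 0.997, -0.0, -0.001]
contact_force: [1.0, -0.1, -0.7]
opening: 0.0002
```

```bash
python3 - <<'E'
from h import *
for n in("scene","side"):
    z=np.load(f"pics/{n}0.npz");p,d=z["p"],z["d"];X=cloud(n,d)
    for nm,x0,x1,y0,y1 in(("far",.55,.85,-.25,-.1),("post",.15,.35,.05,.15)):
        s=(d>0)&(X[...,2]>.16)&(X[...,2]<.7)&(X[...,0]>x0)&(X[...,0]<x1)&(X[...,1]>y0)&(X[...,1]<y1)
        if s.sum()>20:
            v,u=np.nonzero(s);print(n,nm,s.sum(),"u",u.min(),u.max(),"v",v.min(),v.max(),np.round(np.percentile(X[s],[2,50,98],axis=0),3).tolist())
E
```

```text
scene far 1280 u 360 435 v 100 156 [[0.6, -0.189, 0.164], [0.652, -0.181, 0.247], [0.757, -0.153, 0.314]]
scene post 5508 u 77 159 v 0 178 [[0.241, 0.092, 0.17], [0.262, 0.098, 0.358], [0.285, 0.134, 0.491]]
side far 1080 u 220 290 v 83 150 [[0.6, -0.174, 0.163], [0.648, -0.154, 0.255], [0.763, -0.147, 0.316]]
side post 11296 u 423 509 v 0 274 [[0.243, 0.126, 0.171], [0.263, 0.137, 0.363], [0.284, 0.139, 0.482]]
```

```bash
python3 -m pendant '[40,0,0,0,0,0,0, 40,0,0,0,0,0,0, 40,-20,0,0,0,0,0, 37,-35,0,0,0,0,0, 0,-45,0,0,0,0,0, 0,-45,0,0,0,0,0, 0,-45,0,0,0,0,0, 0,-45,10,0,0,0,0]'; python3 -m pendant '[0,0,15,0,0,0,0, 0,0,15,0,0,0,0, 0,0,0,0,0,0,0]'
python3 - <<'E'
from h import *
s=bot.sense();print("tcp feeder mm",feed(s["eef_pos"]),s["contact_force"])
for n in("scene","side"):
    p,d=bot.capture(n);X=feed(cloud(n,d));m=masks(p)["red"]&(d>0)&(abs(X[...,1]-28)<20)&(abs(X[...,0]-60)<30)&(X[...,2]>90);print(n,"tab",np.median(X[m],0),m.sum())
    u,v=map(int,proj(n,s["eef_pos"]-[0,0,.02]));print(u,v)
    c=cv2.resize(p[v-50:v+80,u-65:u+65],(400,400),interpolation=cv2.INTER_CUBIC);cv2.imwrite(f"pics/t{n}.png",c[:,:,::-1])
cv2.imwrite("pics/d1.png",np.hstack([cv2.imread("pics/tscene.png"),cv2.imread("pics/tside.png")]))
E
```

```text
clock: 2.15
eef_pos: [0.4814, -0.2074, 0.239]
tool_rot: [0.083, 0.997, -0.0, 0.001]
contact_force: [0.0, -0.0, 0.3]
opening: -0.0001
clock: 2.52
eef_pos: [0.4802, -0.2042, 0.206]
tool_rot: [0.082, 0.997, 0.001, -0.002]
contact_force: [-0.4, -0.5, 0.4]
opening: -0.0005
tcp feeder mm [ 33.23958001  26.64056265 205.99974405] [-0.36379759 -0.48883807  0.37363092]
scene tab [ 59.03977409  25.32389028 141.94028535] 96
324 198
side tab [ 58.62483404  35.17023674 143.1304171 ] 59
348 145
```

View pics/d1.png

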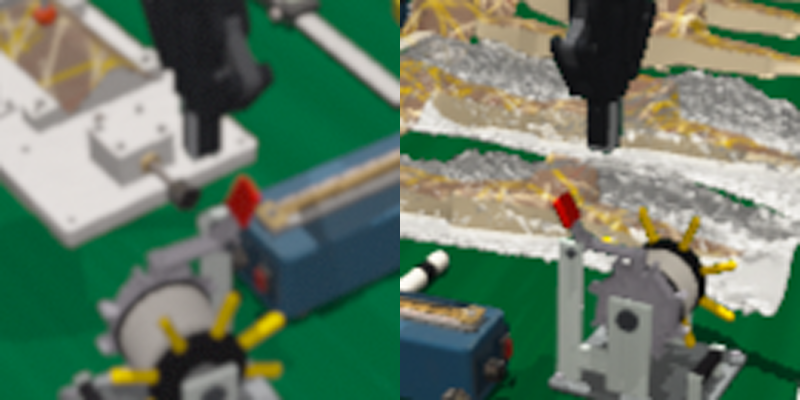

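Both views show the closed fingertip above the V, ahead of the tab: scene crop (203,150), side crop (602,145). Now I'll descend into the V.

```bash
python3 -m pendant '[0,0,15,0,0,0,0, 0,0,15,0,0,0,0, 0,0,15,0,0,0,0, 0,0,13,0,0,0,0, 0,0,0,0,0,0,0]';  python3 -m pendant '[-3,0,0,0,0,0,0, -3,0,0,0,0,0,0, -3,0,0,0,0,0,0, -3,0,0,0,0,0,0, -3,0,0,0,0,0,0, 0,0,0,0,0,0,0]'
cat > tab.py <<'E'
from h import *
s=bot.sense();print("tcp feeder",feed(s["eef_pos"]).round(1),"F",s["contact_force"].round(2),"t",s["clock"])
for n in("scene","side"):
    p,d=bot.capture(n);X=feed(cloud(n,d));m=masks(p)["red"]&(d>0)&(abs(X[...,1]-28)<20)&(abs(X[...,0]-70)<40)&(X[...,2]>80)
    q=np.median(X[m],0) if m.any() else np.zeros(3);print(n,"tab",q.round(1),m.sum(),"pawl",np.arctan2(q[0]-46,q[2]-116)-np.pi/6)
    k,ph,a,Q=peg(n,p,d);print("  reel mod .785:",round(ph,3),k)
    cv2.imwrite(f"pics/last_{n}.png",p[:,:,::-1])
E
python3 tab.py
```

```text
clock: 3.25
eef_pos: [0.4802, -0.2054, 0.1484]
tool_rot: [0.083, 0.997, 0.001, -0.002]
contact_force: [0.1, -0.2, -0.5]
opening: -0.0003
clock: 4.0
eef_pos: [0.4965, -0.2084, 0.1504]
tool_rot: [0.083, 0.997, -0.0, 0.0]
contact_force: [0.6, 0.2, 0.4]
opening: -0.0001
tcp feeder [ 50.   25.2 150.4] F [0.64 0.19 0.41] t 4.0
scene tab [ 65.1  18.5 141.6] 52 pawl 0.11830697103491694
  reel mod .785: 0.025 347
side tab [ 64.5  35.6 140.6] 52 pawl 0.12194267775539858
  reel mod .785: 0.043 149
```

The tab is tilting with no noticeable force. I'll keep pushing, slightly lower.

```bash
python3 -m pendant '[-3,0,1,0,0,0,0, -3,0,1,0,0,0,0, -3,0,0,0,0,0,0, -3,0,0,0,0,0,0, -2,0,0,0,0,0,0, -2,0,0,0,0,0,0, 0,0,0,0,0,0,0, 0,0,0,0,0,0,0]'; python3 tab.py
```

```text
clock: 5.1
eef_pos: [0.5119, -0.211, 0.1483]
tool_rot: [0.083, 0.997, 0.0, -0.0]
contact_force: [0.7, -0.0, -0.2]
opening: 0.0001
tcp feeder [ 65.6  25.2 148.3] F [ 0.71 -0.04 -0.22] t 5.1
scene tab [ 72.6  22.8 112.1] 66 pawl 1.1930778497787249
  reel mod .785: 0.024 339
side tab [ 72.5  36.5 114.5] 27 pawl 1.1047254002184896
  reel mod .785: 0.036 168
```

The pawl is up at its stop and the reel is still at about +0.03. I'll rise and go over to the pegs.

```bash
python3 -m pendant '[0,0,-17,0,0,0,0, 0,0,-17,0,0,0,0, 0,0,-17,0,0,0,0, 26,-13,0,0,0,0,0, 27,-13,0,0,0,0,0, 27,-13,0,0,0,0,0, 26,-14,0,0,0,0,0, 0,0,0,0,0,0,0]'; python3 tab.py; python3 - <<'E'
import cv2,numpy as np
o=[]
for n,(u,v) in dict(scene=(325,240),side=(362,165)).items(): o.append(cv2.resize(cv2.imread(f"pics/last_{n}.png")[v-65:v+65,u-65:u+65],(400,400),interpolation=cv2.INTER_CUBIC))
cv2.imwrite("pics/d2.png",np.hstack(o))
E
```

```text
clock: 6.2
eef_pos: [0.3977, -0.2463, 0.2005]
tool_rot: [0.084, 0.996, -0.0, 0.001]
contact_force: [0.0, -0.5, -0.3]
opening: 0.0002
tcp feeder [-41.1 -28.5 200.5] F [ 0.03 -0.49 -0.32] t 6.2
scene tab [ 73.   23.8 111.9] 81 pawl 1.1989489559059816
  reel mod .785: 0.021 328
side tab [ 74.3  36.4 114.5] 35 pawl 1.0992203323019738
  reel mod .785: 0.032 162
```

View pics/d2.png

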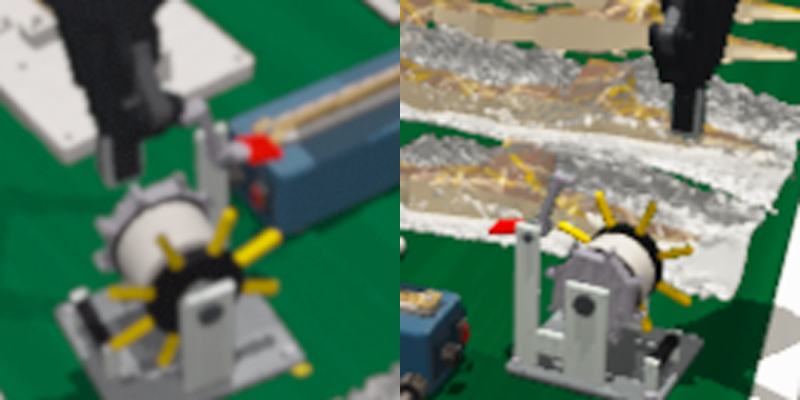

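The arm stands upright and the tab lies flat: scene crop (262,150), side crop (505,228). The finger is ahead of the pegs. I'll lower it and push most of a notch.

```bash
python3 -m pendant '[0,0,16,0,0,0,0, 0,0,16,0,0,0,0, 0,0,16,0,0,0,0, 0,0,16,0,0,0,0, 0,0,0,0,0,0,0, -4,0,0,0,0,0,0, -4,0,0,0,0,0,0, -4,0,0,0,0,0,0]'; python3 tab.py; python3 -m pendant '[-4,0,0,0,0,0,0, -4,0,0,0,0,0,0, -4,0,0,0,0,0,0, -4,0,0,0,0,0,0, -3,0,0,0,0,0,0, -3,0,0,0,0,0,0, 0,0,0,0,0,0,0]'; python3 tab.py
```

```text
clock: 7.3
eef_pos: [0.411, -0.2481, 0.136]
tool_rot: [0.083, 0.997, -0.0, 0.0]
contact_force: [-2.1, -0.9, 1.0]
opening: 0.0002
tcp feeder [-27.7 -28.  136. ] F [-2.13 -0.85  1.03] t 7.3
scene tab [ 72.6  23.7 112.1] 80 pawl 1.1912156358629362
  reel mod .785: 0.134 334
side tab [ 73.7  36.4 114.5] 36 pawl 1.0996945160193952
  reel mod .785: 0.154 177
clock: 8.28
eef_pos: [0.4325, -0.2514, 0.1352]
tool_rot: [0.083, 0.997, -0.0, 0.0]
contact_force: [-1.1, 0.8, 0.3]
opening: -0.0001
tcp feeder [ -6.  -27.8 135.2] F [-1.12  0.83  0.31] t 8.275
scene tab [ 72.8  23.  111.5] 81 pawl 1.2125890744540535
  reel mod .785: -0.236 294
side tab [ 73.6  37.  114.8] 35 pawl 1.0895889757271582
  reel mod .785: -0.22 147
```

Reel is at about 0.557. Another 8 mm should bring it to about 0.72.

```bash
python3 -m pendant '[-2,0,0,0,0,0,0, -2,0,0,0,0,0,0, -2,0,0,0,0,0,0, -2,0,0,0,0,0,0, 0,0,0,0,0,0,0, 0,0,0,0,0,0,0]'; python3 tab.py
```

```text
clock: 9.12
eef_pos: [0.4403, -0.2527, 0.1354]
tool_rot: [0.083, 0.997, -0.0, 0.0]
contact_force: [-1.4, -0.1, 0.7]
opening: 0.0002
tcp feeder [  1.9 -27.8 135.4] F [-1.37 -0.08  0.69] t 9.125
scene tab [ 73.4  22.8 111.7] 81 pawl 1.2035798629597525
  reel mod .785: -0.083 300
side tab [ 74.2  35.5 114.9] 35 pawl 1.0855426393299097
  reel mod .785: -0.072 156
```

Reel is at about 0.708, which is within the window and still short of the exact notch. I'll back off, rise, and go back to the V behind the raised arm.

```bash
python3 -m pendant '[2,0,0,0,0,0,0, 0,0,-16,0,0,0,0, 0,0,-16,0,0,0,0, 0,0,-16,0,0,0,0, 0,0,-16,0,0,0,0, -22,18,0,0,0,0,0, -22,18,0,0,0,0,0, -22,17,0,0,0,0,0]'; python3 -m pendant '[0,0,0,0,0,0,0, 0,0,0,0,0,0,0]'; python3 tab.py
```

```text
clock: 10.22
eef_pos: [0.5129, -0.2107, 0.2004]
tool_rot: [0.083, 0.997, -0.0, 0.001]
contact_force: [-1.0, 0.4, 0.1]
opening: 0.0001
clock: 10.48
eef_pos: [0.5116, -0.2111, 0.1996]
tool_rot: [0.083, 0.997, -0.0, -0.0]
contact_force: [-0.2, -0.2, -0.1]
opening: 0.0001
tcp feeder [ 65.3  25.  199.6] F [-0.15 -0.17 -0.1 ] t 10.475
scene tab [ 71.8  23.4 112.1] 72 pawl 1.1986415147495881
  reel mod .785: -0.087 329
side tab [ 73.9  38.1 114.5] 26 pawl 1.1004689035718234
  reel mod .785: -0.073 165
```

```bash
python3 -m pendant '[0,0,17,0,0,0,0, 0,0,17,0,0,0,0, 0,0,17,0,0,0,0, 0,0,0,0,0,0,0, 3,0,0,0,0,0,0, 3,0,0,0,0,0,0, 3,0,0,0,0,0,0, 3,0,0,0,0,0,0]'; python3 tab.py; python3 -m pendant '[3,0,0,0,0,0,0, 3,0,0,0,0,0,0, 3,0,0,0,0,0,0, 3,0,0,0,0,0,0, 3,0,0,0,0,0,0, 3,0,0,0,0,0,0, 0,0,0,0,0,0,0]'; python3 tab.py
```

```text
clock: 11.58
eef_pos: [0.5002, -0.2091, 0.1488]
tool_rot: [0.083, 0.997, -0.0, 0.001]
contact_force: [1.0, 0.3, -0.7]
opening: 0.0002
tcp feeder [ 53.8  25.1 148.8] F [ 0.95  0.3  -0.69] t 11.575
scene tab [ 73.6  22.3 114.3] 72 pawl 1.1071674422676887
  reel mod .785: -0.085 326
side tab [ 73.8  36.2 117.8] 39 pawl 0.9824372172867214
  reel mod .785: -0.077 162
clock: 12.55
eef_pos: [0.4821, -0.206, 0.1482]
tool_rot: [0.083, 0.997, 0.0, -0.0]
contact_force: [-0.7, -0.1, 0.5]
opening: 0.0002
tcp feeder [ 35.4  25.2 148.2] F [-0.67 -0.05  0.55] t 12.55
scene tab [ 68.8  25.7 132. ] 102 pawl 0.4351545647908306
  reel mod .785: -0.088 334
side tab [ 68.2  33.5 134.2] 66 pawl 0.3620462636953541
  reel mod .785: -0.073 148
```

```bash
python3 -m pendant '[3,0,0,0,0,0,0, 3,0,0,0,0,0,0, 2,0,0,0,0,0,0, 0,0,0,0,0,0,0, 0,0,0,0,0,0,0]'; python3 tab.py
```

```text
clock: 13.28
eef_pos: [0.4745, -0.2047, 0.1483]
tool_rot: [0.083, 0.997, -0.0, 0.0]
contact_force: [0.4, -0.4, 0.2]
opening: 0.0004
tcp feeder [ 27.7  25.2 148.3] F [ 0.43 -0.36  0.22] t 13.275
scene tab [ 58.   23.4 139.3] 71 pawl -0.04644023419189308
  reel mod .785: -0.084 335
side tab [ 58.6  34.4 143.1] 58 pawl -0.09004765023874556
  reel mod .785: -0.068 141
```

The pawl reads 0, the same as at the start. I'll rise clear and check.

```bash
python3 -m pendant '[0,0,-16,0,0,0,0, 0,0,-16,0,0,0,0, 0,0,-16,0,0,0,0, 0,0,-16,0,0,0,0, 0,0,-16,0,0,0,0, 0,0,-16,0,0,0,0, 0,0,0,0,0,0,0, 0,0,0,0,0,0,0]'; python3 tab.py; python3 - <<'E'
import cv2,numpy as np
o=[]
for n,(u,v) in dict(scene=(325,240),side=(362,185)).items(): o.append(cv2.resize(cv2.imread(f"pics/last_{n}.png")[v-60:v+60,u-60:u+60],(400,400),interpolation=cv2.INTER_CUBIC))
cv2.imwrite("pics/d3.png",np.hstack(o))
E
```

```text
clock: 14.38
eef_pos: [0.4742, -0.2046, 0.2439]
tool_rot: [0.083, 0.997, 0.0, -0.0]
contact_force: [-0.8, 0.3, 0.1]
opening: 0.0002
tcp feeder [ 27.4  25.3 243.9] F [-0.82  0.33  0.1 ] t 14.375
scene tab [ 59.   26.4 142. ] 98 pawl -0.06129319436875108
  reel mod .785: -0.084 332
side tab [ 58.1  34.2 142.4] 61 pawl -0.09468301997608053
  reel mod .785: -0.07 144
```

View pics/d3.png

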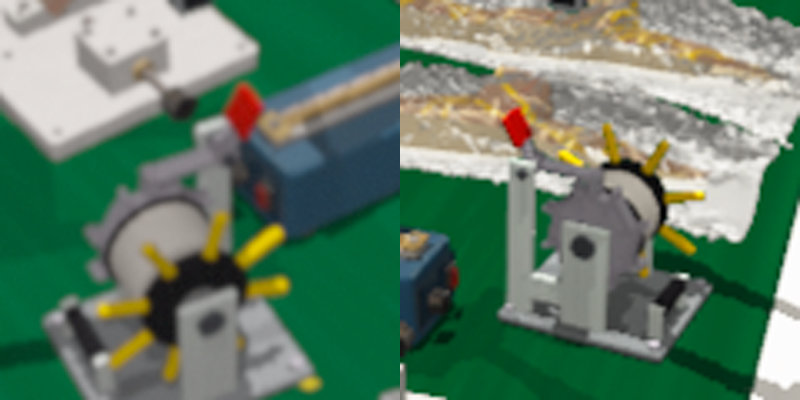

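The picture shows the pawl level in the teeth, the tab upright (scene crop (243,110), side crop (517,128)), and nothing touching the feeder. I'm handing in.

```bash
python3 -c "
from bench import bot
print(bot.job_done())"
```

```text
the job is handed in; nothing more can be done
None
```

The reel is locked one notch back, and the job was handed in at about 14.4 s of the 64 s allowed. With closed fingers I pushed the tab back until the pawl stayed up, pushed the reel backward by a yellow peg, then pushed the pawl over so it dropped back in.

**Last checks, with the fingers about 95 mm clear of the mechanism:**
- **Pawl:** in the scene view the tab is within 0.1 mm of its starting position, and in the side view within about 1 mm, so the pawl is fully down (0). The angle computed from the tab reads -0.06 to -0.09; it read low at the start too, so I take this as a measurement offset.
- **Reel:** about 0.70 to 0.715, starting from about 0.03. That is 0.07 to 0.085 short of the exact notch, and the pawl drops in from 0.25 short. It did not move when the pawl dropped.
- **Forces:** the highest I read was about 2.5 N, while pushing the peg.
- **Disagreement:** the two cameras differed by up to 20 mm on the tab's sideways position and by about 0.02 rad on the reel. Neither affected the result.
- **Bystanders:** I kept the fingers to the air around and above the feeder and saw no contact, but I did not measure the loose items again at the end.

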